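# Push the green slates over onto the far rest

### The arm

A 6-joint arm with a two-finger parallel gripper is mounted at the origin on the work surface. World frame = base frame: x ahead of the robot, y to its left, z up, the work surface at z = 0. Lengths are in m, angles in rad, forces in N, time in s.
With the tool pointing down it reaches from about 0.375 to 0.975 m from the base axis. Payload 3.8 kg.
Tool frame: the origin (TCP) lies on the centre line of the jaws, within the pads' length; the fingertips stand 14 mm ahead of it and the grasp point (between the pads) lies 5 mm behind it; x points along the fingers, y is the direction in which the jaws open and shut, and the axes are right-handed (so a half turn about x gives the same grasp; the last joint's range is limited). The gripper opens to 85 mm and grips with 20 to 120 N. Pads are 22 mm wide; open, the fingers measure 114 mm over their backs; the gripper's body (76 mm by 85 mm) begins 54 mm behind the grasp point. The pads swing forward as they close: fully open they stand 13 mm farther back than shut.
Start: joints at [1.154, 0.264, 1.604, -0, 1.274, -0.037], TCP at [0.25, 0.627, 0.245] pointing down, gripper open.
Joint ranges: [-2.63, 2.63], [-0.94, 2.18], [0.31, 2.57], [-1.31, 4.45], [0, 2.66], [-2.55, 2.55]. Speed limits (rad/s): [2.57, 2.57, 3.14, 3.14, 3.14, 3.14].

### API

Orientations are given as a rotation vector (axis times angle).
In Python, from workcell import bot gives the robot as it stands.
- The arm moves only by the shell command python3 -m creep 'ROWS' [FORCE]. ROWS is JSON, a list of rows, each an object with "grip": the finger opening in cm, from 0 to 8.54; "dp": the shift along the tool's x, y, z in cm, a list of three; "rotation": the turn, a rotation vector about the tool's x, y, z in rad, a list of three. A call has 1 to 5 rows; each row is the pose to reach, as a shift and turn from the pose commanded when the call began, along the tool's axes at that moment; what a row does not reach only later rows make up. A row lasts 1/12 s, in which the tool goes at most 41.7 mm and 7.16 degrees, less where a joint would pass 70% of its speed; a pose out of reach is approached as far as the arm can. A call with a gripper value outside its range is refused whole. The fingers move at their own pace and stop on an object; FORCE is the grip in N (left out, the last holds). Time passes only in rows, so rows that repeat a pose let the fingers close. It gives the time, the measured TCP pose, the force and the opening at its end, in the units of the state.
- bot.read_state(): the state, without advancing time (a new reading comes with each control period).
- bot.read_camera(name): name is "side" or "top" or "wrist"; returns (picture, depth): 480x640x3 uint8, red, green, blue; 480x640 float32, m along the optical axis (not along the pixel's ray), 0 where there is no reading.
- bot.get_calibration(name): a dict with "fx", "fy", "cx", "cy" (pixels), "rvec" (rotation vector, rad) and "tvec" (3), from world to camera coordinates, as OpenCV has them. Camera axes: x right, y down, z forward; pixel columns grow to the right and rows downward; lengths in m; the calibration is good to about 2 mm. A picture is of the moment at which its call begins: read the wrist's pose just before it. get_calibration takes no time and is no camera call; for the wrist camera it gives the pose at the moment of the call.
- bot.finish_job(): hands the job in, once; it reports no verdict.
The state is a dict: "time": time; "q": joint angles; "joint_vel": joint speeds; "joint_torque": joint torques, N m; "tool_pos": TCP position; "tcp_rot": TCP orientation; "wrist_force": force on the tool from outside, world axes, zero at the start; "torque": the same for the moment, N m; "width": opening from 0.0 (shut) to 1.0 (fully open).
Only numpy, scipy, OpenCV 4.12 (cv2) and the standard library are available. Lean on these libraries where they do the work, as an engineer would, in place of code of your own. Each camera call takes 0.05 s, during which the arm holds its last target.

### The job

Sort the slates on the rack: push each of the two green slates over, so that it leans on the far rest bar (the one away from the robot) with its foot still in its slot. Only push them with the fingers, do not lift them out of the groove, and leave the dark slate, the hook jar, the mallet and the try square as they are.

Things in the scene. Friction and masses are not known exactly. Their poses are not given: they have to be found in the camera images.
- rack: Wooden sorting rack, base 160 x 450 x 20 mm, fixed; origin in the middle of its underside, x from the near (robot) side to the far side, y along it, z up. A groove along y at x = 0, 16 mm wide (floor at z = 20 mm, lips at 32 mm), has three slots centred at y = -135, 0, 135 mm. End posts 139 mm high at y = +-219 mm.
- near_rest (a point): Middle of the rack's near rest: a fixed 12 mm steel bar along the rack's y, at rack x = -41 mm, z = 131 mm. A slate on it leans about 17 degrees towards the robot, its top about 53 mm to the near side of the groove and 202 mm above the bench (210 mm when upright).
- far_rest (a point): Middle of the rack's far rest: the same bar at rack x = +41 mm, z = 131 mm, on the side away from the robot. A slate pushed past upright falls onto it by itself and leans about 17 degrees away from the robot.
- green_a_top (a point): Chalky green (one of two alike) roofing slate, 8 mm thick, 105 mm wide, 190 mm tall, about 0.45 kg, standing loose on its short edge in one of the rack's three slots and leaning on a rest bar. This point is the middle of its top edge. Slate axes: x through its thickness (to the far side), y along its width, z from foot to top.
- green_a_foot (a point): Chalky green (one of two alike) roofing slate, 8 mm thick, 105 mm wide, 190 mm tall, about 0.45 kg, standing loose on its short edge in one of the rack's three slots and leaning on a rest bar. This point is the middle of its bottom edge. Slate axes: x through its thickness (to the far side), y along its width, z from foot to top.
- green_b_top (a point): Chalky green (one of two alike) roofing slate, 8 mm thick, 105 mm wide, 190 mm tall, about 0.45 kg, standing loose on its short edge in one of the rack's three slots and leaning on a rest bar. This point is the middle of its top edge. Slate axes: x through its thickness (to the far side), y along its width, z from foot to top.
- green_b_foot (a point): Chalky green (one of two alike) roofing slate, 8 mm thick, 105 mm wide, 190 mm tall, about 0.45 kg, standing loose on its short edge in one of the rack's three slots and leaning on a rest bar. This point is the middle of its bottom edge. Slate axes: x through its thickness (to the far side), y along its width, z from foot to top.
- dark_top (a point): Dark, nearly black roofing slate, 8 mm thick, 105 mm wide, 190 mm tall, about 0.45 kg, standing loose on its short edge in one of the rack's three slots and leaning on a rest bar. This point is the middle of its top edge. Slate axes: x through its thickness (to the far side), y along its width, z from foot to top.
- dark_foot (a point): Dark, nearly black roofing slate, 8 mm thick, 105 mm wide, 190 mm tall, about 0.45 kg, standing loose on its short edge in one of the rack's three slots and leaning on a rest bar. This point is the middle of its bottom edge. Slate axes: x through its thickness (to the far side), y along its width, z from foot to top.
- green_a: The same green slate as a body; origin in the middle of its bottom edge, axes as for its top and foot points.
- green_b: The same green slate as a body; origin in the middle of its bottom edge, axes as for its top and foot points.
- jar: Tin jar, 76 mm across, 95 mm tall, with six stainless hooks standing in it up to 119 mm; origin at the centre of its underside. Bystander.
- mallet: Rubber mallet lying on the bench: black head 60 mm across and 100 mm long along its y, wooden handle 24 mm thick reaching 250 mm to its -x; origin on the bench under the head. Bystander.
- square: Steel try square lying flat: dark stock 120 x 22 x 16 mm along its x, origin under the middle of the stock; blade 30 mm wide, 4 mm thick, reaching 129 mm from the origin to its +y at the stock's +x end. Bystander.
There are look-alikes about, which are no part of the job. Leave any purple or red look-alike of the green_a alone. Leave any yellow look-alike of the part that bears dark_top alone.

How it is judged:
At the end, for the whole second after the job is handed in: Both green slates at rest on the far bar: top over 35 mm to the far side of the groove, tilt 0.2 to 0.42 rad, foot within 15 mm of the groove's middle and under 8 mm off its floor. Dark slate's top, still on the near side, and jar, mallet and square within 15 mm of their start (x of each of green_a_top, green_b_top in the frame of rack above 0.035 m and x of green_a_foot in the frame of rack between -0.015 and 0.015 m and z of each of green_a_foot, green_b_foot, dark_foot in the frame of rack below 0.028 m and angle between green_a_top's own z axis and vertical between 0.2 and 0.42 rad and linear speed of each of green_a, green_b below 0.02 m/s and x of green_b_foot in the frame of rack between -0.015 and 0.015 m and angle between green_b_top's own z axis and vertical between 0.2 and 0.42 rad and x of dark_top in the frame of rack below -0.035 m and distance of each of dark_top, jar, mallet, square from where it was at the start of the episode below 0.015 m); the robot touches nothing.
It fails at once if a slate is lifted out of its groove (foot more than 12 mm above the groove floor) (z of any of green_a_foot, green_b_foot, dark_foot in the frame of rack above 0.032 m).
It fails at once if the dark slate is shifted (top more than 15 mm from its start) (distance of dark_top from where it was at the start of the episode above 0.015 m).
It fails at once if the jar, the mallet or the square is moved more than 15 mm (distance of any of jar, mallet, square from where it was at the start of the episode above 0.015 m).
It also fails if it takes over 48 s, if anything falls off the work surface, if the arm or the gripper's body presses on something with over 40 N, if the wrist force passes 120 N, or if a joint passes its speed limit or range.

## Working session

There is one attempt and no reset: what is moved stays moved. The work goes in short steps, Python scripts to look and compute and a shell command to move; the robot and the scene stay as the last step left them, time stands still between calls to the robot, and variables do not carry over. Pictures are saved under pics/ and viewed, and the job is handed in when it is done.

```bash
mkdir -p pics; ls
cat > h.py <<'E'
import numpy as np,cv2
from workcell import bot
def snap(n,f):
    im,d=bot.read_camera(n); cv2.imwrite(f'pics/{f}.png',im[:,:,::-1]); np.savez(f'pics/{f}.npz',im=im,d=d,**{k:np.array(v) for k,v in bot.get_calibration(n).items()}); return im,d
def cloud(f):
    z=np.load(f'pics/{f}.npz'); d=z['d']; R=cv2.Rodrigues(z['rvec'].astype(float))[0]
    v,u=np.mgrid[:480,:640]; P=np.stack([(u-z['cx'])/z['fx']*d,(v-z['cy'])/z['fy']*d,d],-1)
    return (P-z['tvec'].reshape(3))@R, z['im'], d
def proj(f,X):
    z=np.load(f'pics/{f}.npz'); K=np.array([[z['fx'],0,z['cx']],[0,z['fy'],z['cy']],[0,0,1]],float)
    return cv2.projectPoints(np.array(X,float).reshape(-1,3),z['rvec'].astype(float),z['tvec'].astype(float),K,None)[0].reshape(-1,2)
E
python3 - <<'E'
from h import *
print(bot.read_state())
for n in('side','top','wrist'): snap(n,n+'0')
E
```

```text
pics
{'time': 0.0, 'q': array([ 1.15409732e+00,  2.64751923e-01,  1.60539300e+00,  1.46788546e-05,
        1.27371594e+00, -3.68526710e-02]), 'joint_vel': array([-0.00116236, -0.00065922,  0.00207845,  0.00035887,  0.00113648,
       -0.00110635]), 'joint_torque': array([-1.57053215e-03, -5.15110874e+01, -3.67310321e+01,  7.04647869e-05,
        1.30487923e-02, -3.57831141e-05]), 'tool_pos': array([0.24995337, 0.62624635, 0.24395257]), 'tcp_rot': array([ 0.29628865,  1.55069936, -0.29977276]), 'wrist_force': array([ 0.12628591,  0.59423481, -0.13178192]), 'torque': array([ 0.05986694,  0.03782277, -0.01946355]), 'width': 1.0016258441709083}
```

View pics/side0.png

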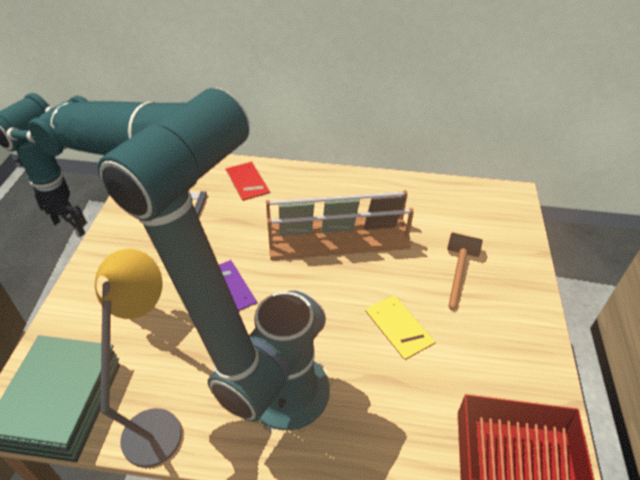

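View pics/top0.png

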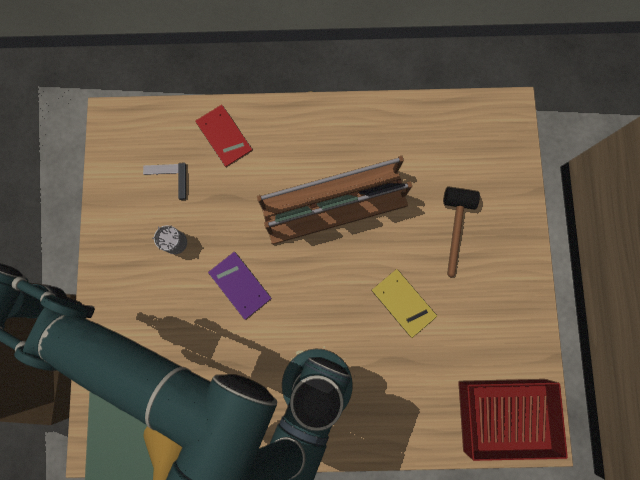

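View pics/wrist0.png

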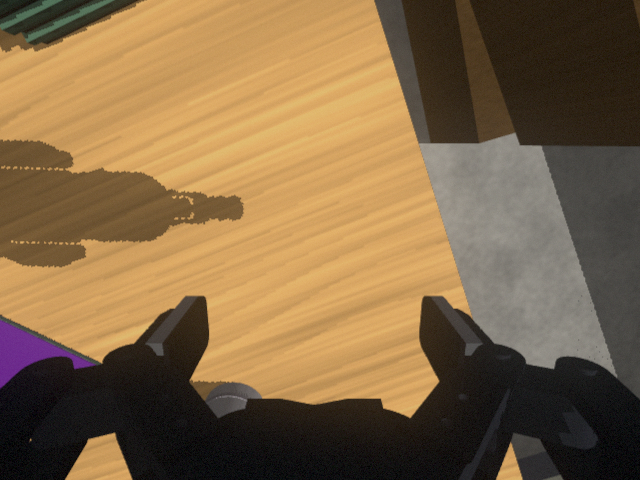

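Side view: the rack has two greenish slates on the left (295,217 and 340,215) and a dark one on the right (388,212). The red (247,180), purple (235,285) and yellow (400,325) look-alikes lie on the bench. I'll enlarge the crops and measure the rack.

Run:
```python
from h import *
for f,(x0,y0,x1,y1) in {'side0':(255,180,425,265),'top0':(250,145,425,255)}.items():
    im=cv2.imread(f'pics/{f}.png'); cv2.imwrite(f'pics/{f}c.png',cv2.resize(im[y0:y1,x0:x1],None,fx=4.5,fy=4.5,interpolation=cv2.INTER_CUBIC))
P,im,d=cloud('top0')
for u,v in [(259,196),(402,156),(264,206),(405,184),(275,243),(410,210),(300,200),(170,240),(461,197)]:
    print((u,v),P[v,u].round(3),d[v,u])
for f in('top0','side0'):
    z=np.load(f'pics/{f}.npz'); R=cv2.Rodrigues(z['rvec'])[0]; print(f,(-R.T@z['tvec'].reshape(3)).round(3),z['fx'])
```

```text
(259, 196) [0.555 0.156 0.141] 1.4247109
(402, 156) [ 0.669 -0.271  0.136] 1.448078
(264, 206) [0.545 0.151 0.055] 1.5086298
(405, 184) [ 0.582 -0.275  0.137] 1.432753
(275, 243) [0.435 0.121 0.005] 1.5388616
(410, 210) [ 0.533 -0.312  0.002] 1.5571989
(300, 200) [0.57  0.039 0.021] 1.5458481
(170, 240) [0.439 0.431 0.084] 1.4622444
(461, 197) [ 0.559 -0.462  0.058] 1.5061361
top0 [ 0.196 -0.011  1.525] 485.28166345987984
side0 [-0.685 -0.154  1.272] 545.6103913416051
```

View pics/side0c.png

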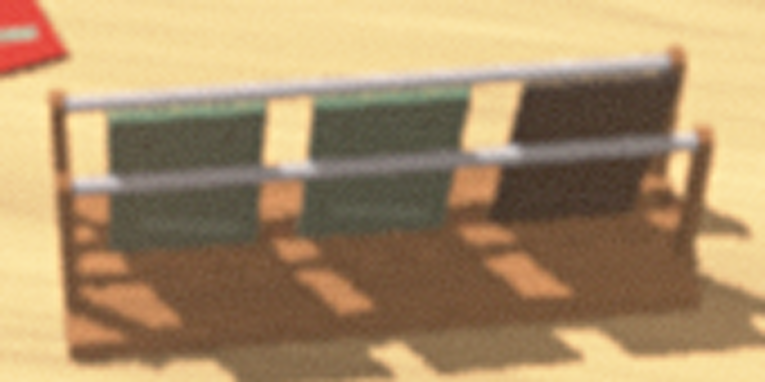

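View pics/top0c.png

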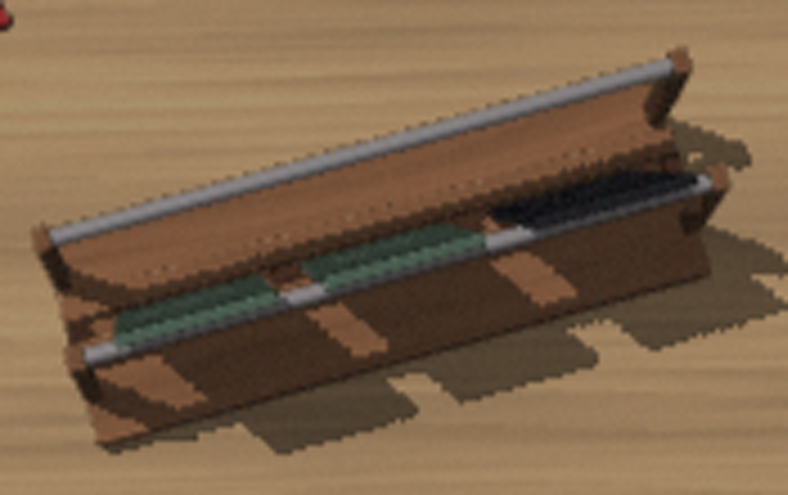

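Confirmed in the crops: the left slate (crop 188,180) and the middle one (388,165) are chalky green, and the right one (590,145) is nearly black. All three lean on the near bar. Next I'll fit the rack pose.

```bash
cat > fit.py <<'E'
from h import *
from scipy.optimize import least_squares
uv=np.array([[250+52/4.5,145+240/4.5],[250+672/4.5,145+68/4.5],[250+85/4.5,145+356/4.5],[250+705/4.5,145+184/4.5]]) # bar ends, top
uv2=np.array([[255+65/4.5,180+103/4.5],[255+672/4.5,180+64/4.5],[255+72/4.5,180+187/4.5],[255+695/4.5,180+142/4.5]])
L=np.array([[.041,.214,.131],[.041,-.214,.131],[-.041,.214,.131],[-.041,-.214,.131]])
def T(p,L):
    L=np.atleast_2d(L); c,s=np.cos(p[2]),np.sin(p[2]); return np.c_[p[0]+c*L[:,0]-s*L[:,1],p[1]+s*L[:,0]+c*L[:,1],L[:,2]]
r=least_squares(lambda p:np.r_[(proj('top0',T(p,L))-uv).ravel(),(proj('side0',T(p,L))-uv2).ravel()],[.57,-.07,.26])
p=r.x
if __name__=='__main__':
    print(p,r.fun.round(1))
    P,im,d=cloud('top0'); c,s=np.cos(p[2]),np.sin(p[2])
    X=(P[...,0]-p[0])*c+(P[...,1]-p[1])*s; Y=-(P[...,0]-p[0])*s+(P[...,1]-p[1])*c; Z=P[...,2]
    reg=(abs(Y)<.2)&(abs(X)<.09)&(d>0)
    for a,b in [(-.19,-.08),(-.05,.05),(.08,.19)]:
        m=reg&(Y>a)&(Y<b); 
        for z0,z1 in [(.185,.225),(.12,.145)]:
            k=m&(Z>z0)&(Z<z1); print(a,z0,k.sum(),*(np.percentile(A[k],[5,50,95]).round(3) for A in(X,Y,Z)) if k.any() else '')
    R=cv2.Rodrigues(bot.read_state()['tcp_rot'])[0]; print(R.round(3)); print('desired y ',-s,c)
    W=T(p,[[-.10,.135,.2],[-.003,.135,.2],[-.1,0,.2]]); print(W)
    pos=bot.read_state()['tool_pos']; print(((W-pos)@R*100).round(2))
E
python3 fit.py
```

```text
[ 0.56434386 -0.06712835  0.25251505] [-0.4 -0.2  0.3  0.2 -0.6  0.3  1.2 -0.  -0.2  0.3 -0.6 -0.4 -0.2 -0.2
  0.4 -0.3]
-0.19 0.185 128 [-0.053 -0.049 -0.042] [-0.183 -0.136 -0.086] [0.189 0.201 0.207]
-0.19 0.12 258 [-0.043  0.04   0.049] [-0.183 -0.133 -0.083] [0.128 0.135 0.141]
-0.05 0.185 118 [-0.053 -0.049 -0.042] [-0.043 -0.001  0.044] [0.191 0.202 0.206]
-0.05 0.12 222 [-0.044  0.04   0.048] [-0.044  0.002  0.046] [0.128 0.135 0.141]
0.08 0.185 126 [-0.054 -0.05  -0.043] [0.09  0.138 0.184] [0.192 0.201 0.207]
0.08 0.12 253 [-0.045  0.039  0.048] [0.086 0.136 0.185] [0.128 0.135 0.14 ]
[[-0.001  0.371  0.929]
 [-0.002  0.929 -0.371]
 [-1.    -0.002 -0.   ]]
desired y  -0.24984003481297695 0.9682871252911764
[[ 0.43378675  0.03860641  0.2       ]
 [ 0.5277106   0.06284089  0.2       ]
 [ 0.46751515 -0.09211236  0.2       ]]
[[  4.51 -47.77  38.86]
 [  4.49 -42.04  46.68]
 [  4.52 -58.66  46.84]]
```

```bash
python3 -m creep '[{"grip":4,"dp":[0,-3.2,2.6],"rotation":[-0.12,0,0]},{"grip":4,"dp":[0,-6.4,5.2],"rotation":[-0.24,0,0]},{"grip":4,"dp":[0,-9.6,7.8],"rotation":[-0.36,0,0]},{"grip":4,"dp":[0,-12.8,10.4],"rotation":[-0.48,0,0]},{"grip":4,"dp":[0,-16,12.9],"rotation":[-0.6,0,0]}]'
cat > go.py <<'E'
from fit import *
import sys
s=bot.read_state(); R=cv2.Rodrigues(s['tcp_rot'])[0]; c,sn=np.cos(p[2]),np.sin(p[2])
Rr=np.array([[c,-sn,0],[sn,c,0],[0,0,1]]); D=Rr@np.array([[0,0,1],[0,1,0],[-1,0,0]],float)
print('t',round(s['time'],2),'rack pos',((s['tool_pos']-[p[0],p[1],0])@Rr).round(4),'F',(s['wrist_force']@Rr).round(1),'w',round(s['width'],2))
t=[float(x) for x in sys.argv[1:4]]
print('dp cm',((T(p,t)[0]-s['tool_pos'])@R*100).round(2),'rot',cv2.Rodrigues(R.T@D)[0].ravel().round(3))
E
python3 go.py -.11 .135 .245
```

```text
time: 0.57
tool_pos: [0.3107, 0.4285, 0.2447]
tcp_rot: [-0.179, 1.564, 0.178]
wrist_force: [0.2, -0.5, 0.5]
width: 0.464
t 0.57 rack pos [-0.1217  0.5433  0.2447] F [ 0.1 -0.6  0.5] w 0.46
dp cm [ -0.   -40.78   2.22] rot [-0.026 -0.     0.001]
```

```bash
python3 -m creep '[{"grip":4,"dp":[0,-4.1,0.2],"rotation":[-0.02,0,0]},{"grip":4,"dp":[0,-8.2,0.4],"rotation":[-0.02,0,0]},{"grip":4,"dp":[0,-12.3,0.6],"rotation":[-0.02,0,0]},{"grip":4,"dp":[0,-16.4,0.9],"rotation":[-0.02,0,0]},{"grip":4,"dp":[0,-20.4,1.1],"rotation":[-0.02,0,0]}]'; python3 -m creep '[{"grip":4,"dp":[0,-4.1,0.2],"rotation":[0,0,0]},{"grip":4,"dp":[0,-8.2,0.4],"rotation":[0,0,0]},{"grip":4,"dp":[0,-12.3,0.6],"rotation":[0,0,0]},{"grip":4,"dp":[0,-16.4,0.9],"rotation":[0,0,0]},{"grip":4,"dp":[0,-20.4,1.1],"rotation":[0,0,0]}]'
python3 go.py -.105 .135 .175
python3 - <<'E'
from h import *
snap('top','top1'); snap('wrist','wr1')
E
```

```text
time: 0.98
tool_pos: [0.3659, 0.2318, 0.2452]
tcp_rot: [-0.189, 1.562, 0.189]
wrist_force: [1.2, 0.2, -0.8]
width: 0.468
time: 1.4
tool_pos: [0.4252, 0.0362, 0.2454]
tcp_rot: [-0.189, 1.562, 0.188]
wrist_force: [1.4, 1.0, 0.4]
width: 0.467
t 1.4 rack pos [-0.1089  0.1348  0.2454] F [1.6 0.7 0.4] w 0.47
dp cm [7.04 0.02 0.38] rot [-0.012  0.001  0.   ]
```

View pics/wr1.png

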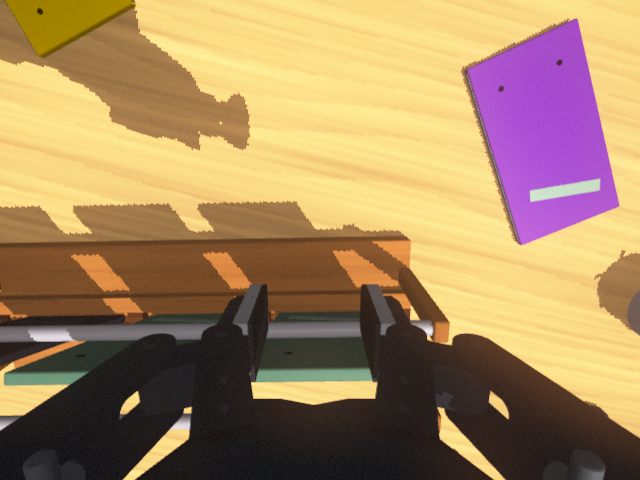

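The wrist view shows the fingers (258,320 and 370,320) centred over green slate A's near side, with the rack bar behind at row 330. I'll descend next.

```bash
python3 -m creep '[{"grip":4,"dp":[2,0,0],"rotation":[0,0,0]},{"grip":4,"dp":[4,0,0],"rotation":[0,0,0]},{"grip":4,"dp":[6,0,0.2],"rotation":[0,0,0]},{"grip":4,"dp":[7,0,0.4],"rotation":[-0.012,0,0]},{"grip":4,"dp":[7,0,0.4],"rotation":[-0.012,0,0]}]'
python3 go.py -.07 .135 .175
python3 - <<'E'
from h import *
snap('side','side1')
im=cv2.imread('pics/side1.png'); cv2.imwrite('pics/side1c.png',cv2.resize(im[120:270,240:440],None,fx=4,fy=4,interpolation=cv2.INTER_CUBIC))
E
```

```text
time: 1.92
tool_pos: [0.427, 0.0398, 0.1725]
tcp_rot: [-0.199, 1.567, 0.2]
wrist_force: [-0.5, 0.2, 0.8]
width: 0.475
t 1.92 rack pos [-0.1063  0.1378  0.1725] F [-0.4  0.3  0.8] w 0.47
dp cm [-0.27 -0.29  3.63] rot [ 0.001 -0.005 -0.001]
```

View pics/side1c.png

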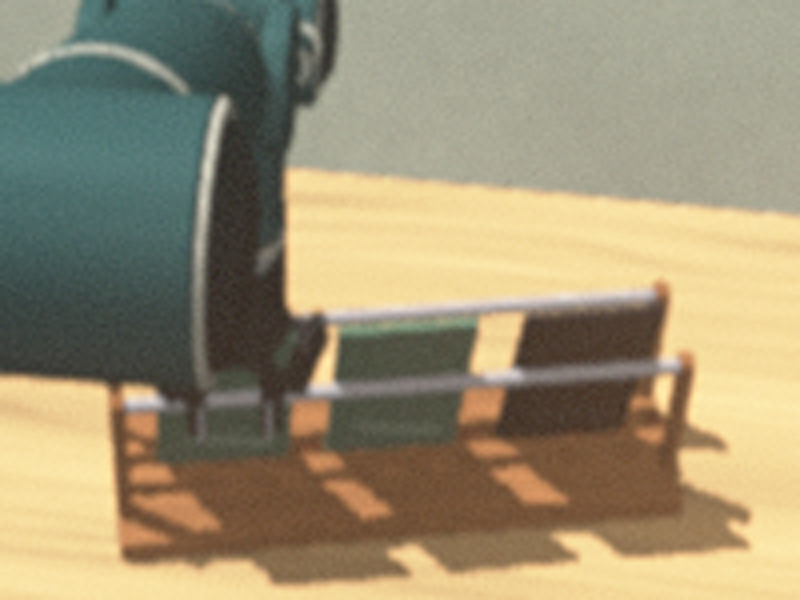

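Both fingertips (crop 197,420 and 270,420) are in front of the left slate. I'll approach, then push slowly.

```bash
python3 -m creep '[{"grip":4,"dp":[-0.2,-0.2,0.8],"rotation":[0,0,0]},{"grip":4,"dp":[-0.2,-0.3,1.6],"rotation":[0,0,0]},{"grip":4,"dp":[-0.2,-0.3,2.4],"rotation":[0,0,0]},{"grip":4,"dp":[-0.2,-0.3,3.1],"rotation":[0,0,0]},{"grip":4,"dp":[-0.2,-0.3,3.6],"rotation":[0,0,0]}]'
python3 go.py -.003 .135 .175;python3 -m creep '[{"grip":4,"dp":[0,0,0.6],"rotation":[0,0,0]},{"grip":4,"dp":[0,0,1.2],"rotation":[0,0,0]},{"grip":4,"dp":[0,0,1.8],"rotation":[0,0,0]},{"grip":4,"dp":[0,0,2.4],"rotation":[0,0,0]},{"grip":4,"dp":[0,0,3.0],"rotation":[0,0,0]}]'
python3 go.py -.003 .135 .175
python3 - <<'E'
from h import *
snap('side','side2');snap('top','top2')
im=np.vstack([cv2.resize(cv2.imread(f'pics/{f}.png')[120:270,240:440],None,fx=2,fy=2,interpolation=cv2.INTER_CUBIC) for f in('side2','top2')]);cv2.imwrite('pics/c2.png',im)
E
```

```text
time: 2.38
tool_pos: [0.4665, 0.0456, 0.1782]
tcp_rot: [-0.198, 1.56, 0.198]
wrist_force: [0.1, 0.4, -0.9]
width: 0.467
t 2.38 rack pos [-0.0665  0.1336  0.1782] F [ 0.2  0.4 -0.9] w 0.47
dp cm [0.33 0.14 6.35] rot [-0.     0.002  0.   ]
time: 2.8
tool_pos: [0.497, 0.0534, 0.1812]
tcp_rot: [-0.198, 1.555, 0.198]
wrist_force: [-3.5, 0.6, 18.8]
width: 0.467
t 2.8 rack pos [-0.0351  0.1335  0.1812] F [-3.2  1.4 18.8] w 0.47
dp cm [0.64 0.15 3.21] rot [-0.     0.006  0.001]
```

View pics/c2.png

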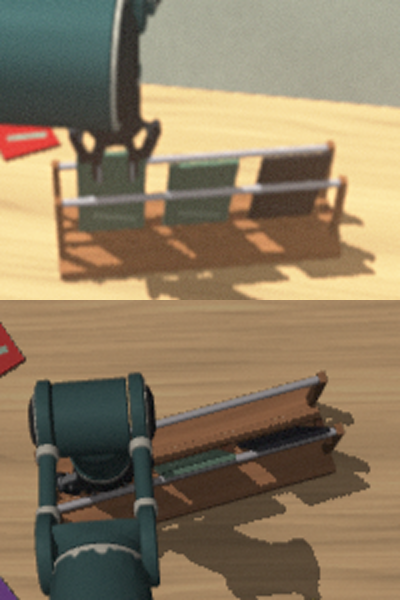

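The slate moves, but there is 19 N upward on the tool, so its top edge probably bears on the finger knuckles. I'll back off a little, raise the tool and push higher.

```bash
python3 -m creep '[{"grip":4,"dp":[-0.3,0,-0.6],"rotation":[0,0,0]},{"grip":4,"dp":[-1.0,0,-1.2],"rotation":[0,0,0]},{"grip":4,"dp":[-1.8,0,-1.2],"rotation":[0,0,0]},{"grip":4,"dp":[-2.2,0,-1.2],"rotation":[0,0,0]},{"grip":4,"dp":[-2.2,0,-1.2],"rotation":[0,0,0]}]'
python3 go.py -.003 .135 .197
```

```text
time: 3.32
tool_pos: [0.4828, 0.0498, 0.2006]
tcp_rot: [-0.198, 1.559, 0.198]
wrist_force: [-0.8, 0.3, 0.6]
width: 0.466
t 3.32 rack pos [-0.0498  0.1336  0.2006] F [-0.7  0.5  0.6] w 0.47
dp cm [0.38 0.15 4.68] rot [-0.     0.002  0.   ]
```

```bash
python3 -m creep '[{"grip":4,"dp":[0.2,0.1,0.6],"rotation":[0,0,0]},{"grip":4,"dp":[0.3,0.1,1.2],"rotation":[0,0,0]},{"grip":4,"dp":[0.3,0.1,1.8],"rotation":[0,0,0]},{"grip":4,"dp":[0.3,0.1,2.3],"rotation":[0,0,0]},{"grip":4,"dp":[0.3,0.1,2.6],"rotation":[0,0,0]}]'
python3 go.py -.003 .135 .197
python3 - <<'E'
from h import *
snap('side','side3');
im=cv2.resize(cv2.imread(f'pics/side3.png')[120:270,240:440],None,fx=4,fy=4,interpolation=cv2.INTER_CUBIC);cv2.imwrite('pics/c3.png',im)
E
```

```text
time: 3.73
tool_pos: [0.508, 0.0575, 0.1959]
tcp_rot: [-0.198, 1.562, 0.198]
wrist_force: [0.4, -0.9, 0.0]
width: 0.465
t 3.73 rack pos [-0.0234  0.1348  0.1959] F [ 0.1 -1.   0. ] w 0.46
dp cm [-0.11  0.02  2.04] rot [-0. -0. -0.]
```

View pics/c3.png

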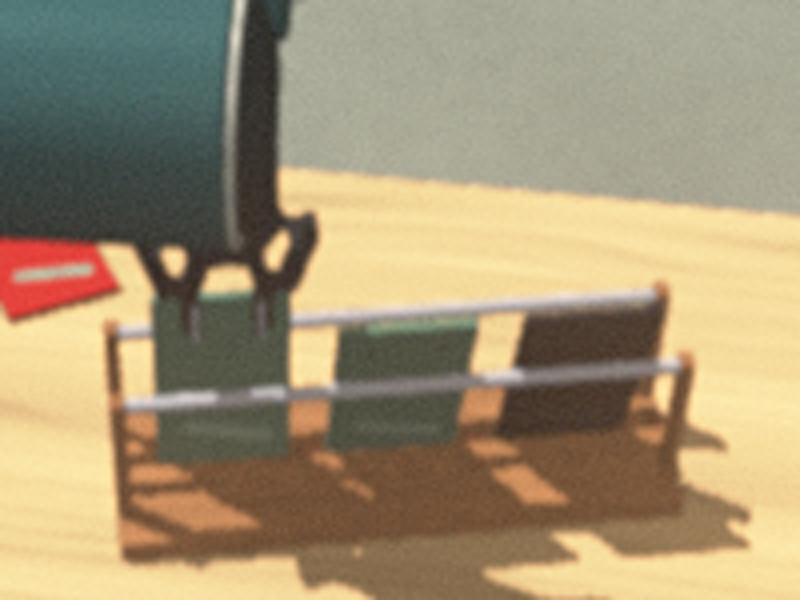

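The slate is now nearly upright (its top at crop row 292) and there is no vertical load. I'll continue pushing past upright.

```bash
python3 -m creep '[{"grip":4,"dp":[0,0,0.5],"rotation":[0,0,0]},{"grip":4,"dp":[0,0,1.0],"rotation":[0,0,0]},{"grip":4,"dp":[0,0,1.5],"rotation":[0,0,0]},{"grip":4,"dp":[0,0,2.0],"rotation":[0,0,0]},{"grip":4,"dp":[0,0,2.4],"rotation":[0,0,0]}]'
python3 go.py -.003 .135 .197
python3 - <<'E'
from h import *
snap('side','side4');
im=cv2.resize(cv2.imread(f'pics/side4.png')[120:270,240:440],None,fx=4,fy=4,interpolation=cv2.INTER_CUBIC);cv2.imwrite('pics/c4.png',im)
E
```

```text
time: 4.2
tool_pos: [0.531, 0.0634, 0.1963]
tcp_rot: [-0.198, 1.561, 0.198]
wrist_force: [-0.4, 0.4, 0.1]
width: 0.466
t 4.2 rack pos [0.0003 0.1347 0.1963] F [-0.3  0.4  0.1] w 0.47
dp cm [-0.07  0.03 -0.33] rot [-0.  0.  0.]
```

View pics/c4.png

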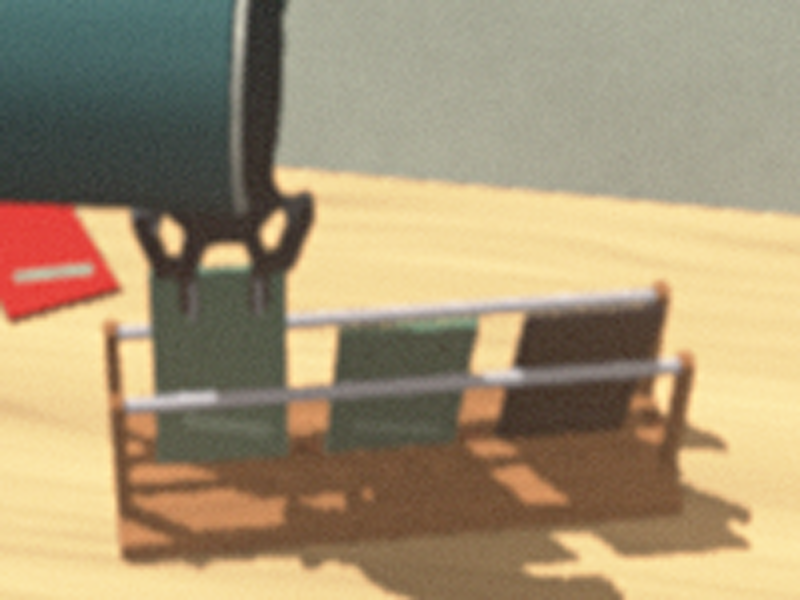

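```bash
python3 -m creep '[{"grip":4,"dp":[0,0,0.4],"rotation":[0,0,0]},{"grip":4,"dp":[0,0,0.8],"rotation":[0,0,0]},{"grip":4,"dp":[0,0,1.2],"rotation":[0,0,0]},{"grip":4,"dp":[0,0,1.2],"rotation":[0,0,0]},{"grip":4,"dp":[0,0,1.2],"rotation":[0,0,0]}]'
python3 go.py -.11 .07 .245
python3 - <<'E'
from h import *
snap('side','side5');
im=cv2.resize(cv2.imread(f'pics/side5.png')[120:270,240:440],None,fx=4,fy=4,interpolation=cv2.INTER_CUBIC);cv2.imwrite('pics/c5.png',im)
E
```

```text
time: 4.67
tool_pos: [0.5421, 0.0663, 0.1963]
tcp_rot: [-0.198, 1.562, 0.198]
wrist_force: [-0.1, 0.4, 0.2]
width: 0.469
t 4.67 rack pos [0.0118 0.1347 0.1963] F [-0.   0.4  0.2] w 0.47
dp cm [ -4.87  -6.47 -12.18] rot [-0. -0. -0.]
```

View pics/c5.png

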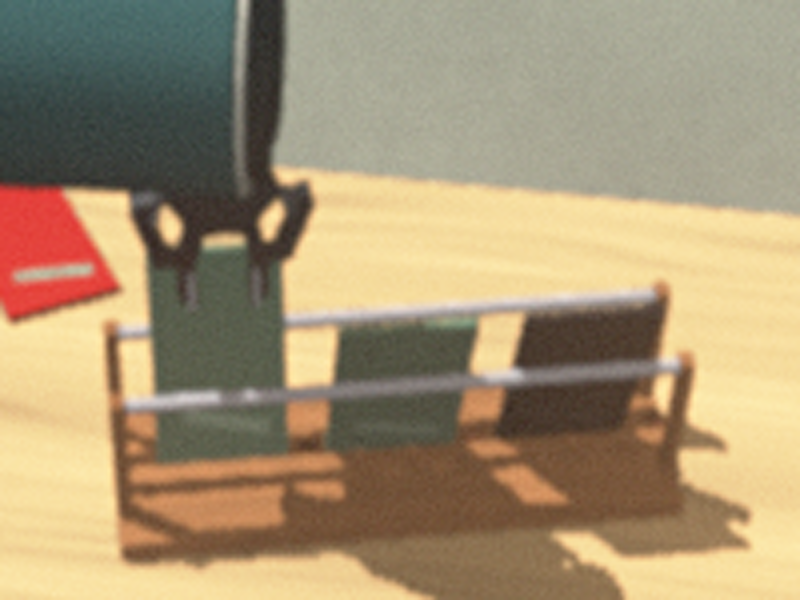

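The left slate is past upright and in front of the far bar (its top at crop row 245). I'll retract and move to the middle slate at rack y = 0.

```bash
python3 -m creep '[{"grip":4,"dp":[0,0,-3],"rotation":[0,0,0]},{"grip":4,"dp":[0,0,-6],"rotation":[0,0,0]},{"grip":4,"dp":[0,0,-9],"rotation":[0,0,0]},{"grip":4,"dp":[0,0,-12],"rotation":[0,0,0]},{"grip":4,"dp":[0,-2,-12],"rotation":[0,0,0]}]'
python3 -m creep '[{"grip":4,"dp":[0,-3,0],"rotation":[0,0,0]},{"grip":4,"dp":[0,-6,0],"rotation":[0,0,0]},{"grip":4,"dp":[0,-9,0],"rotation":[0,0,0]},{"grip":4,"dp":[0,-11.5,0],"rotation":[0,0,0]},{"grip":4,"dp":[0,-11.5,0],"rotation":[0,0,0]}]'
python3 go.py -.07 .0 .193
python3 - <<'E'
from h import *
snap('side','side6');
im=cv2.resize(cv2.imread(f'pics/side6.png')[120:270,240:440],None,fx=4,fy=4,interpolation=cv2.INTER_CUBIC);cv2.imwrite('pics/c6.png',im)
E
```

```text
time: 5.13
tool_pos: [0.4241, 0.018, 0.1944]
tcp_rot: [-0.198, 1.568, 0.201]
wrist_force: [0.4, -0.0, -0.9]
width: 0.461
time: 5.55
tool_pos: [0.4604, -0.0981, 0.1968]
tcp_rot: [-0.197, 1.561, 0.194]
wrist_force: [0.0, -0.6, 0.4]
width: 0.469
t 5.55 rack pos [-0.1084 -0.004   0.1968] F [-0.1 -0.6  0.4] w 0.47
dp cm [0.38 0.41 3.83] rot [-0.003  0.001  0.003]
```

View pics/c6.png

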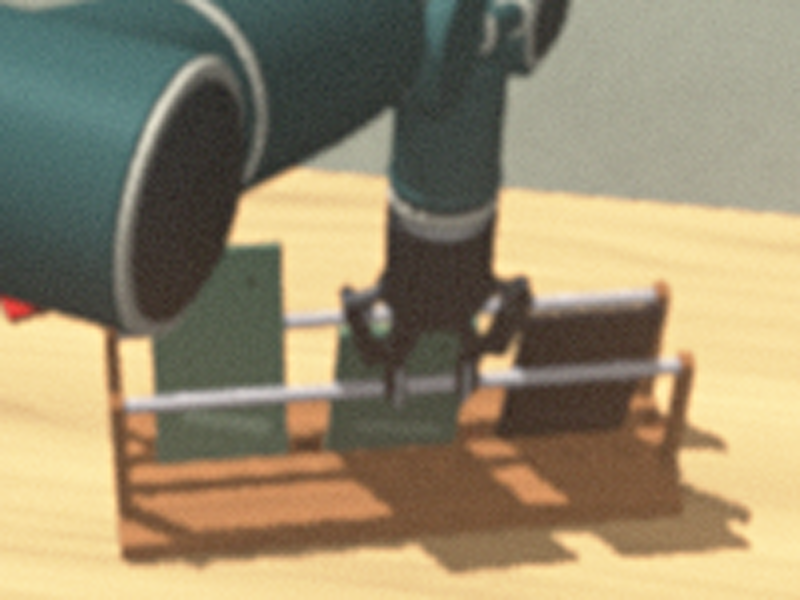

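Green A leans on the far bar. The fingers' outer knuckles are about 73 mm off the centre line, close to the dark slate's edge at 82 mm. I'll narrow the grip and aim 8 mm to the left.

```bash
python3 -m creep '[{"grip":2,"dp":[0,1.2,0],"rotation":[0,0,0]},{"grip":2,"dp":[0.1,1.2,0.8],"rotation":[0,0,0]},{"grip":2,"dp":[0.1,1.2,1.8],"rotation":[0,0,0]},{"grip":2,"dp":[0.1,1.2,2.8],"rotation":[0,0,0]},{"grip":2,"dp":[0.1,1.2,3.8],"rotation":[0,0,0]}]'
python3 go.py -.04 .008 .195
python3 -m creep '[{"grip":2,"dp":[0,0,0.5],"rotation":[0,0,0]},{"grip":2,"dp":[0,0,1.0],"rotation":[0,0,0]},{"grip":2,"dp":[0,0,1.5],"rotation":[0,0,0]},{"grip":2,"dp":[0,0,2.0],"rotation":[0,0,0]},{"grip":2,"dp":[0,0,2.5],"rotation":[0,0,0]}]'
python3 go.py -.01 .008 .195
python3 - <<'E'
from h import *
snap('side','side7');
im=cv2.resize(cv2.imread(f'pics/side7.png')[120:270,240:440],None,fx=4,fy=4,interpolation=cv2.INTER_CUBIC);cv2.imwrite('pics/c7.png',im)
E
```

```text
time: 6.02
tool_pos: [0.4945, -0.0721, 0.1955]
tcp_rot: [-0.199, 1.561, 0.199]
wrist_force: [0.3, 0.2, -1.2]
width: 0.231
t 6.02 rack pos [-0.0689  0.0127  0.1955] F [ 0.3  0.1 -1.2] w 0.23
dp cm [ 0.05 -0.47  2.89] rot [0.001 0.001 0.   ]
time: 6.43
tool_pos: [0.5178, -0.067, 0.1952]
tcp_rot: [-0.198, 1.562, 0.198]
wrist_force: [-0.2, -0.2, -0.4]
width: 0.236
t 6.43 rack pos [-0.045   0.0117  0.1952] F [-0.3 -0.1 -0.4] w 0.24
dp cm [ 0.02 -0.37  3.5 ] rot [-0. -0. -0.]
```

View pics/c7.png

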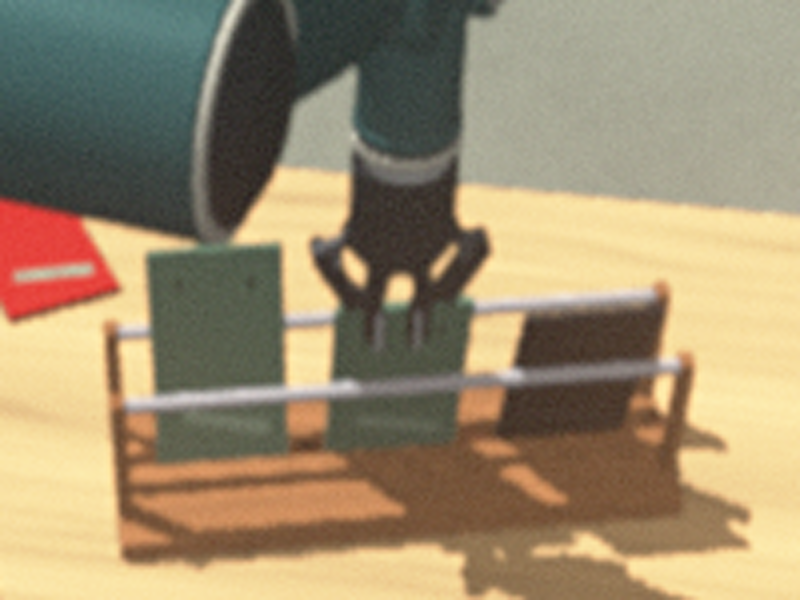

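The fingers touch the middle slate near its centre (crop 378–418, 330), well clear of the dark one. I'll push on.

```bash
python3 -m creep '[{"grip":2,"dp":[0,0,0.5],"rotation":[0,0,0]},{"grip":2,"dp":[0,0,1.0],"rotation":[0,0,0]},{"grip":2,"dp":[0,0,1.5],"rotation":[0,0,0]},{"grip":2,"dp":[0,0,2.0],"rotation":[0,0,0]},{"grip":2,"dp":[0,0,2.5],"rotation":[0,0,0]}]'
python3 go.py .01 .01 .195
python3 -m creep '[{"grip":2,"dp":[0,0,0.5],"rotation":[0,0,0]},{"grip":2,"dp":[0,0,1.0],"rotation":[0,0,0]},{"grip":2,"dp":[0,0,1.5],"rotation":[0,0,0]},{"grip":2,"dp":[0,0,2.0],"rotation":[0,0,0]},{"grip":2,"dp":[0,0,2.3],"rotation":[0,0,0]}]'
python3 go.py .01 .01 .195
python3 -m creep '[{"grip":2,"dp":[0,0,0.4],"rotation":[0,0,0]},{"grip":2,"dp":[0,0,0.8],"rotation":[0,0,0]},{"grip":2,"dp":[0,0,1.0],"rotation":[0,0,0]},{"grip":2,"dp":[0,0,1.0],"rotation":[0,0,0]},{"grip":2,"dp":[0,0,1.0],"rotation":[0,0,0]}]'
python3 - <<'E'
from h import *
snap('side','side8');
im=cv2.resize(cv2.imread(f'pics/side8.png')[120:270,240:440],None,fx=4,fy=4,interpolation=cv2.INTER_CUBIC);cv2.imwrite('pics/c8.png',im)
E
```

```text
time: 6.9
tool_pos: [0.5422, -0.0608, 0.1953]
tcp_rot: [-0.198, 1.561, 0.198]
wrist_force: [-0.5, -0.3, -0.6]
width: 0.232
t 6.9 rack pos [-0.0198  0.0117  0.1953] F [-0.5 -0.2 -0.6] w 0.23
dp cm [ 0.03 -0.17  2.98] rot [-0.  0.  0.]
time: 7.32
tool_pos: [0.5646, -0.0549, 0.1953]
tcp_rot: [-0.198, 1.561, 0.198]
wrist_force: [0.7, -1.0, 0.5]
width: 0.236
t 7.32 rack pos [0.0033 0.0117 0.1953] F [ 0.5 -1.2  0.5] w 0.24
dp cm [ 0.03 -0.17  0.67] rot [-0.  0.  0.]
time: 7.73
tool_pos: [0.5736, -0.0526, 0.1952]
tcp_rot: [-0.198, 1.562, 0.198]
wrist_force: [-0.9, -0.4, 0.6]
width: 0.233
```

View pics/c8.png

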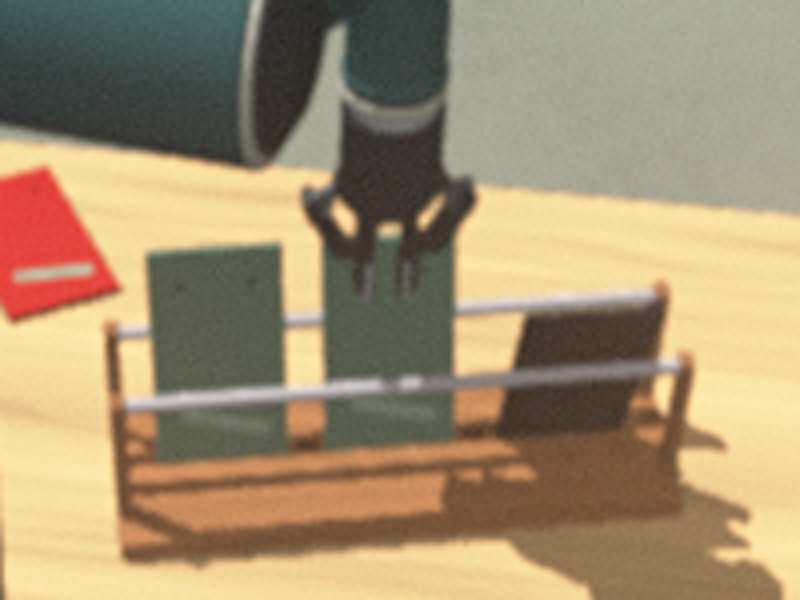

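Both green slates are past upright. I'll retract back and up, then check.

```bash
python3 -m creep '[{"grip":2,"dp":[0,0,-3],"rotation":[0,0,0]},{"grip":2,"dp":[0,0,-6],"rotation":[0,0,0]},{"grip":2,"dp":[-2,0,-9],"rotation":[0,0,0]},{"grip":2,"dp":[-5,0,-11],"rotation":[0,0,0]},{"grip":2,"dp":[-8,0,-13],"rotation":[0,0,0]}]'
python3 -m creep '[{"grip":2,"dp":[-3,2,-3],"rotation":[0,0,0]},{"grip":2,"dp":[-5,5,-4],"rotation":[0,0,0]},{"grip":2,"dp":[-5,9,-4],"rotation":[0,0,0]},{"grip":2,"dp":[-5,13,-4],"rotation":[0,0,0]},{"grip":2,"dp":[-5,17,-4],"rotation":[0,0,0]}]'
python3 -m creep '[{"grip":2,"dp":[0,4,0],"rotation":[0,0,0]},{"grip":2,"dp":[0,8,0],"rotation":[0,0,0]},{"grip":2,"dp":[0,12,0],"rotation":[0,0,0]},{"grip":2,"dp":[0,14,0],"rotation":[0,0,0]},{"grip":2,"dp":[0,14,0],"rotation":[0,0,0]}]'
python3 - <<'E'
from fit import *
snap('side','side9');snap('top','top9')
im=np.hstack([cv2.resize(cv2.imread(f'pics/{f}.png')[130:270,240:440],None,fx=2,fy=2,interpolation=cv2.INTER_CUBIC) for f in('side9','top9')]);cv2.imwrite('pics/c9.png',im)
P,im,d=cloud('top9'); c,s=np.cos(p[2]),np.sin(p[2])
X=(P[...,0]-p[0])*c+(P[...,1]-p[1])*s; Y=-(P[...,0]-p[0])*s+(P[...,1]-p[1])*c; Z=P[...,2]
for a,b in [(-.19,-.08),(-.05,.05),(.08,.19)]:
    k=(Y>a)&(Y<b)&(abs(X)<.09)&(d>0)&(Z>.185)&(Z<.22)
    print(a,k.sum(),*(np.percentile(A[k],[5,50,95]).round(3) for A in(X,Y,Z)) if k.any() else '')
    k=(Y>a)&(Y<b)&(X>-.01)&(X<.09)&(d>0)&(Z>.05)&(Z<.12)
    if k.sum()>20: print('tilt',np.arctan(np.polyfit(Z[k],X[k],1)),k.sum())
A=np.load('pics/top0.npz')['im'].astype(int);B=np.load('pics/top9.npz')['im'].astype(int)
for n,(u0,v0,u1,v1) in dict(jar=(150,222,192,258),mallet=(440,180,485,280),square=(140,158,192,202),dark=(360,170,412,210)).items(): print(n,abs(A-B)[v0:v1,u0:u1].max(2).mean())
E
```

```text
time: 8.2
tool_pos: [0.445, -0.085, 0.2746]
tcp_rot: [-0.197, 1.565, 0.199]
wrist_force: [1.1, 0.1, 0.3]
width: 0.236
time: 8.62
tool_pos: [0.3658, 0.0704, 0.3265]
tcp_rot: [-0.196, 1.559, 0.196]
wrist_force: [1.1, 0.9, -0.3]
width: 0.236
time: 9.03
tool_pos: [0.3301, 0.2083, 0.3254]
tcp_rot: [-0.201, 1.561, 0.204]
wrist_force: [-0.5, -1.2, 0.7]
width: 0.234
-0.19 127 [-0.053 -0.049 -0.042] [-0.183 -0.133 -0.087] [0.191 0.201 0.205]
tilt [-0.28867248  0.01614513] 33
-0.05 206 [0.045 0.049 0.056] [-0.044 -0.001  0.044] [0.188 0.2   0.207]
tilt [ 0.26788787 -0.006058  ] 383
0.08 228 [0.044 0.049 0.056] [0.091 0.14  0.185] [0.187 0.199 0.207]
tilt [ 0.27211383 -0.00736713] 407
jar 38.55291005291005
mallet 4.297777777777778
square 4.378933566433567
dark 4.173557692307693
```

View pics/c9.png

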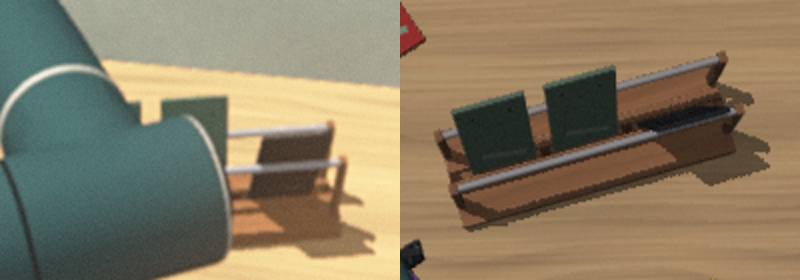

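View pics/top9.png

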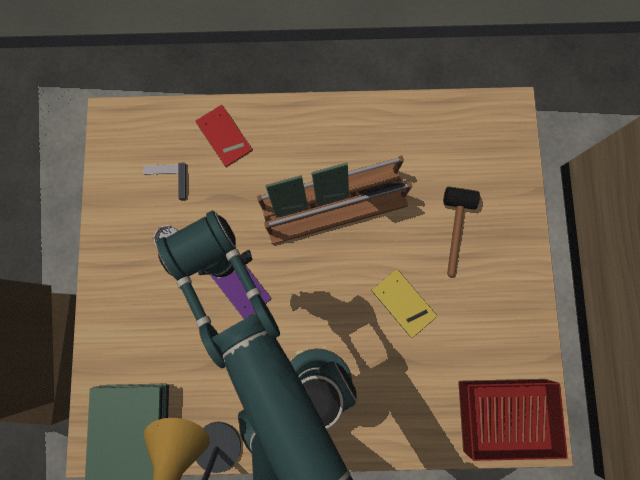

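The top view shows both green slates on the far bar (288,195 and 330,183) and the dark one unmoved (383,190). The mallet and square are unchanged. The jar (165,235) is partly hidden by the raised wrist, but its visible edge is in place. I'll hand the job in.

```bash
python3 -c "
from workcell import bot
print(bot.read_state()['wrist_force']);bot.finish_job()"
```

```text
[-0.27306962 -0.48964695  0.43253929]
the job is handed in; nothing more can be done
```

I pushed both green slates (the left and middle slots) past upright with the fingers. They now lean on the far bar, and I handed the job in at about 9 s of the 48 s.

- **Green slates:** in the last depth check their tops are about 49 mm to the far side of the groove and their tilt is about 0.27 rad. The fitted faces run down to the middle of the groove, so the feet look seated. I did not measure foot height directly.
- **Dark slate:** its top reads the same as at the start, at rack x = −49 mm.
- **Mallet and square:** unchanged in the top picture.
- **Jar:** the arm partly hid it in the last top picture, so that comparison was not conclusive. Its visible edge was in place, and nothing was touched near it.
- **Robot:** wrist force was below 1 N at hand-in, and the arm was clear of everything.

The first push on the left slate was too low and put about 19 N upward on the tool. I backed off, raised the tool and pushed higher, and there was no further load.

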